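# Open the microscope lamp: unlock and take off its bayonet cap

### The job

Open the spot lamp for a bulb check: turn the black cap on its slanting barrel a quarter turn anticlockwise by the blue bar until it unlocks, lift it off, and set it down gently (not dropped) in the middle of the white tray, flat on its rim with the bar up. Let go of it and leave the other things on the bench where they are.

Things in the scene. Friction and masses are not known exactly. Their poses are not given: they have to be found in the camera images.
- lamp: white bench spot lamp fixed to the bench: foot 240 x 130 x 18 mm (90 mm behind to 150 mm ahead of the origin along x), grey yoke 144 mm wide over its screws and 143 mm high, white barrel of 92 mm diameter. Origin: under the foot, below the yoke; z up. The barrel's upper end, with the cap, leans 30 degrees from vertical towards the lamp's -x, roughly at the robot.
- neck: aluminium neck, 66 mm diameter, 20 mm high, inside the cap; its two outward lugs hold two inward lugs of the cap. Origin: centre of the barrel's end face, 30 mm to -x of the lamp's origin and 175 mm above the bench. z: the barrel's axis, outwards (30 degrees from vertical); x: direction of the cap's bar when locked (red dot on the 100 mm flange); y: when open (green dot).
- cap: loose black bayonet cap, about 0.24 kg: disc of 92 mm diameter, 28 mm high with its skirt (open below), on top a blue bar 66 long, 16 thick, 36 mm high (64 mm in all). Origin: centre of the skirt's lower edge; z out through the bar, x along the bar (white tick at +x), y across it. Locked at the start: x along the neck's x, origin 2.5 to 3 mm above the neck's.
- cap_grip (a point): point to grip, mid-bar, 52 mm above the cap's origin along its z (24 mm above the disc, 12 mm below the bar's top); axes as the cap's. The cap turns anticlockwise seen from outside (positive about z) with 0.1 to 0.4 N m, stops hard at about 90 degrees and is free anywhere beyond 65 degrees; then it lifts along the neck's z and is clear after 25 mm.
- tray: white plastic tray fixed to the bench, 154 x 154 mm outside, walls 3 mm thick and 16 mm high. Origin: centre of its underside; its floor is 3 mm above. It stands left or right of the lamp.
- slide_box: bystander: green slide box 100 x 130 x 34 mm, loose, on the other side of the lamp from the tray; origin under its centre
- reagent: bystander: amber bottle, 64 mm diameter, 140 mm high, loose; origin under its centre
- beaker: bystander: glass beaker, 72 mm diameter, 95 mm high, loose; origin under its centre
- dish: bystander: closed glass dish, 90 mm diameter, 17 mm high, loose, between lamp and robot; origin under its centre
- seal (a joint): travel (m) of the black sprung seal ring on the neck's rim, about 0 to 0.0005 when the cap is locked. It presses the cap outwards with about 6 N and raises it up to 4 mm when unlocked (value up to 0.004).
There are look-alikes about, which are no part of the job. What is shaped like the cap but red or yellow is not meant.

How it is judged:
On the way, in this order (a step that is already met when the one before it is completed fails the run):
1. the cap is turned to unlocked (more than 60 degrees from its locked direction) while still on the neck (angle between the x axis of cap and the x axis of neck, either way round above 1.05 rad and z of cap in the frame of neck below 0.015 m and distance between cap and neck below 0.016 m), for 0.1 s.
2. the cap is lifted clear of the neck, in the gripper (z of cap in the frame of neck above 0.03 m and contact force between the fingers and cap above 0.5 N), for 0.1 s.
3. the cap is lowered into the tray while held (its underside within 12 mm of the tray's floor) (z of cap in the frame of tray below 0.015 m and horizontal distance between cap and tray below 0.035 m and contact force between the fingers and cap above 0.5 N), for 0.05 s.
At the end, for the whole second after the job is handed in: The cap stands at rest on the tray's floor (origin within 3 mm of it), its centre within 25 mm of the tray's centre, bar up (tilt under 0.1 rad), released (horizontal distance between cap and tray below 0.025 m and z of cap in the frame of tray below 0.006 m and angle between cap's own z axis and vertical below 0.1 rad and linear speed of cap below 0.02 m/s and angular speed of cap below 0.2 rad/s); the robot touches nothing.
It fails at once if the slide box, bottle, beaker or dish is moved more than 20 mm (distance of any of slide_box, reagent, beaker, dish from where it was at the start of the episode above 0.02 m).
It fails at once if the bottle or beaker is tipped over (angle between any of reagent, beaker's own z axis and vertical above 0.5 rad).
It also fails if it takes over 43 s, if anything falls off the work surface, if the arm or the gripper's body presses on something with over 40 N, if the wrist force passes 120 N, or if a joint passes its speed limit or range.

### The arm

A 6-joint arm with a two-finger parallel gripper is mounted at the origin on the work surface. World frame = base frame: x ahead of the robot, y to its left, z up, the work surface at z = 0. Lengths are in m, angles in rad, forces in N, time in s.
With the tool pointing down it reaches from about 0.425 to 0.95 m from the base axis. Payload 3.5 kg.
Tool frame: the origin (TCP) lies at the very end of the fingers, on their centre line; the grasp point (between the pads) lies 19 mm behind it; z points along the fingers, y is the line along which they close (so a half turn about z gives the same grasp; the last joint's range is limited). The gripper opens to 85 mm and grips with 20 to 120 N. Pads are 22 mm wide; open, the fingers measure 114 mm over their backs; the gripper's body (76 mm by 85 mm) begins 54 mm behind the grasp point. The pads swing forward as they close: fully open they stand 13 mm farther back than shut.
Start: joints at [-1.349, 0.286, 1.577, -0, 1.279, -0.15], TCP at [0.245, -0.629, 0.21] pointing down, gripper open.
Joint ranges: [-2.77, 2.77], [-0.9, 2.22], [0.21, 2.48], [-1.53, 4.67], [0.24, 2.81], [-2.84, 2.84]. Speed limits (rad/s): [2.79, 2.79, 3.14, 3.14, 3.14, 3.14].

### API

Orientations are given as a unit quaternion [x, y, z, w].
In Python, from plant import ctrl gives the robot as it stands.
- The arm moves only by the tool carry_out, never from a script. Its argument "deltas" is one flat list of numbers, 6 for each row, row after row: the shift along the tool's x, y, z in m, then the turn, a rotation vector about the tool's x, y, z in rad. A call has 1 to 5 rows; each row is the pose to reach, as a shift and turn from the pose commanded when the call began, along the tool's axes at that moment; what a row does not reach only later rows make up. A row lasts 1/8 s, in which the tool goes at most 62.5 mm and 10.7 degrees, less where a joint would pass 70% of its speed; a pose out of reach is approached as far as the arm can. A call with a gripper value outside its range is refused whole. "grip" is the opening in per cent of the stroke, from 0 (shut) to 100 (fully open), set as the call begins (left out, the last holds). The fingers move at their own pace and stop on an object; "grip_force" is the grip in N (left out, the last holds). Time passes only in rows, so rows that repeat a pose let the fingers close. It gives the time, the measured TCP pose, the force, the opening and the grip force at its end, in the units of the state.
- ctrl.get_state(): the state, without advancing time (a new reading comes with each control period).
- ctrl.read_camera(name): name is "side" or "top" or "wrist"; returns (picture, depth): 420x560x3 uint8, red, green, blue; 420x560 float32, m along the optical axis (not along the pixel's ray), 0 where there is no reading.
- ctrl.camera_model(name): a dict with "intrinsics" (3x3 intrinsics, pixels), "k1" (the pictures are not rectified: a ray, as slopes to the right and down, at radius r is drawn at 1 + k1 r^2 times it, then the intrinsics apply), "extrinsics" (4x4, takes a point from world to camera coordinates); the wrist camera has in their place "hand_eye" (4x4, takes a point from camera to tool coordinates, whose origin is the TCP and whose axes are the flange's). Camera axes: x right, y down, z forward; pixel columns grow to the right and rows downward; lengths in m; the calibration is good to about 2 mm. A picture is of the moment at which its call begins: read the wrist's pose just before it. camera_model takes no time and is no camera call.
- ctrl.sign_off(): hands the job in; it is judged then, once.
Trained networks look in the newest picture that a camera, given by its name, has taken for a name from the list of things; names that differ only in an ending like _2 or _b are one class to them, and where a whole thing is asked for, a point or a joint stands for the part that bears it (a point fixed in the world has none). Each returns a list of dicts, best first, with "score" (0 to 1); they miss things now and then, are a little off and sometimes report something else, mostly with a low value. They report only what shows in the picture. A call takes as long as a camera call. They do not tell look-alikes from the thing itself.
- ctrl.find_in(camera, query): "uv" ([column, row] in pixels, amid what is visible of it).
The state is a dict: "time": time; "qpos": joint angles; "dq": joint speeds; "joint_efforts": joint torques, N m; "eef_pos": TCP position; "tcp_rot": TCP orientation; "contact_force": force on the tool from outside, world axes, zero at the start; "wrist_torque": the same for the moment, N m; "opening": opening from 0.0 (shut) to 1.0 (fully open); "finger_force": force on a finger pad.
Only numpy, scipy, OpenCV 4.12 (cv2) and the standard library are available. Lean on these libraries where they do the work, as an engineer would, in place of code of your own. Each camera call takes 0.05 s, during which the arm holds its last target. There are 200 camera calls.

## Working session

There is one attempt and no reset: what is moved stays moved. The work goes in short steps, Python scripts to look and compute and a tool call to move; the robot and the scene stay as the last step left them, time stands still between calls to the robot, and variables do not carry over. Pictures are saved under pics/ and viewed, at most 10 in all, crops included, and the job is handed in when it is done.

Besides the shell and the picture viewer there is one more tool, called after "Emit:" by a JSON object that holds its "api" and its "payload". carry_out: Moves the arm, as the interface text tells. Its arguments: {"type":"object","properties":{"deltas":{"type":"array"},"grip":{"type":"number"},"grip_force":{"type":"number"}},"required":["deltas"]}

```bash
ls; mkdir -p pics; cat > h.py <<'E'
import numpy as np, cv2
from plant import ctrl
from scipy.spatial.transform import Rotation as R
def unproj(cam,pic_depth,uv,T_wt=None):
    m=ctrl.camera_model(cam);K=np.array(m["intrinsics"]);k1=m["k1"]
    uv=np.atleast_2d(uv).astype(float)
    d=np.array([(uv[:,0]-K[0,2])/K[0,0],(uv[:,1]-K[1,2])/K[1,1]]).T
    rd=np.linalg.norm(d,axis=1,keepdims=True);r=rd.copy()
    for _ in range(20): r=rd/(1+k1*r*r)
    d=d/(1+k1*r*r)
    z=pic_depth[uv[:,1].astype(int),uv[:,0].astype(int)]
    p=np.c_[d*z[:,None],z]
    if "extrinsics" in m: T=np.linalg.inv(np.array(m["extrinsics"]))
    else: T=T_wt@np.array(m["hand_eye"])
    return p@T[:3,:3].T+T[:3,3]
def cloud(cam,depth,T=None):
    v,u=np.mgrid[0:420,0:560]
    return unproj(cam,depth,np.c_[u.ravel(),v.ravel()],T).reshape(420,560,3)
def tcp():
    s=ctrl.get_state();T=np.eye(4);T[:3,:3]=R.from_quat(s["tcp_rot"]).as_matrix();T[:3,3]=s["eef_pos"];return T
E
python3 - <<'E'
from h import *
for c in ("top","side"):
    p,d=ctrl.read_camera(c);np.savez(f"{c}.npz",p=p,d=d);cv2.imwrite(f"pics/{c}0.png",p[:,:,::-1])
    C=cloud(c,d)
    m=ctrl.camera_model(c);print(c,np.round(np.linalg.inv(m["extrinsics"])[:3,3],3),d.min(),d.max())
    for q in ("cap","neck","lamp","tray","slide_box","reagent","beaker","dish","cap_grip"):
        for r in ctrl.find_in(c,q)[:3]:
            u,v=np.round(r["uv"]).astype(int);print(q,round(r["score"],2),u,v,np.round(C[min(v,419),min(u,559)],3))
s=ctrl.get_state();print(s)
E
```

```text
pics
top [0.464 0.011 1.21 ] 0.0 2.1485512
cap 0.89 265 207 [0.562 0.053 0.239]
cap 0.86 219 131 [0.804 0.189 0.068]
cap 0.57 317 281 [ 0.367 -0.082  0.031]
neck 0.78 281 182 [0.634 0.013 0.16 ]
lamp 0.92 283 177 [0.654 0.007 0.125]
tray 0.94 387 247 [ 0.458 -0.295  0.002]
slide_box 0.96 186 238 [0.499 0.292 0.034]
reagent 0.76 194 167 [0.692 0.253 0.107]
beaker 0.98 389 164 [ 0.706 -0.314  0.007]
dish 0.59 270 274 [0.39  0.052 0.022]
dish 0.49 389 248 [ 0.455 -0.3    0.004]
cap_grip 0.81 316 278 [ 0.378 -0.077  0.066]
cap_grip 0.71 274 274 [0.389 0.04  0.016]
cap_grip 0.7 268 205 [0.567 0.045 0.234]
side [-0.04   0.603  0.775] 0.0 3.6600795
cap 0.73 154 244 [0.802 0.197 0.045]
cap 0.57 264 206 [0.568 0.064 0.201]
cap 0.57 371 281 [ 0.381 -0.063  0.036]
neck 0.56 256 231 [0.573 0.084 0.146]
lamp 0.78 256 259 [0.618 0.049 0.021]
lamp 0.41 396 228 [ 0.468 -0.285  0.007]
tray 0.96 397 226 [ 0.472 -0.295  0.005]
slide_box 0.67 200 350 [0.493 0.3   0.036]
reagent 0.89 148 275 [0.677 0.283 0.089]
beaker 0.91 333 179 [ 0.669 -0.275  0.067]
cap_grip 0.97 263 206 [0.567 0.066 0.202]
cap_grip 0.57 154 244 [0.802 0.197 0.045]
cap_grip 0.56 372 282 [ 0.382 -0.069  0.028]
{'time': 1.0, 'qpos': array([-1.34900277e+00,  2.86323351e-01,  1.57667164e+00,  1.31676405e-05,
        1.27860908e+00, -1.49995709e-01]), 'dq': array([-0.0013803 , -0.00135488,  0.00106943, -0.00023872, -0.00026471,
        0.00044119]), 'joint_efforts': array([ 7.93145718e-04, -4.05972683e+01, -2.92947239e+01, -1.20300938e-04,
        5.17296248e-04,  1.70368338e-06]), 'eef_pos': array([ 0.24524865, -0.62886621,  0.20982466]), 'tcp_rot': array([ 9.82771643e-01,  1.84823964e-01,  6.09567757e-06, -5.93492180e-06]), 'contact_force': array([-0.32687086, -0.32013535,  0.80151467]), 'wrist_torque': array([-0.0046985 ,  0.01273999,  0.00937957]), 'finger_force': 0.0, 'opening': 1.003025368678886}
```

View pictures.

```bash
python3 - <<'E'
import cv2
a=cv2.imread("pics/top0.png")[150:320,140:430];b=cv2.imread("pics/side0.png")[130:330,130:420]
cv2.imwrite("pics/t1.png",cv2.resize(a,(800,469),interpolation=cv2.INTER_CUBIC))
cv2.imwrite("pics/s1.png",cv2.resize(b,(800,552),interpolation=cv2.INTER_CUBIC))
E
```

```text
(no output)
```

View pics/t1.png

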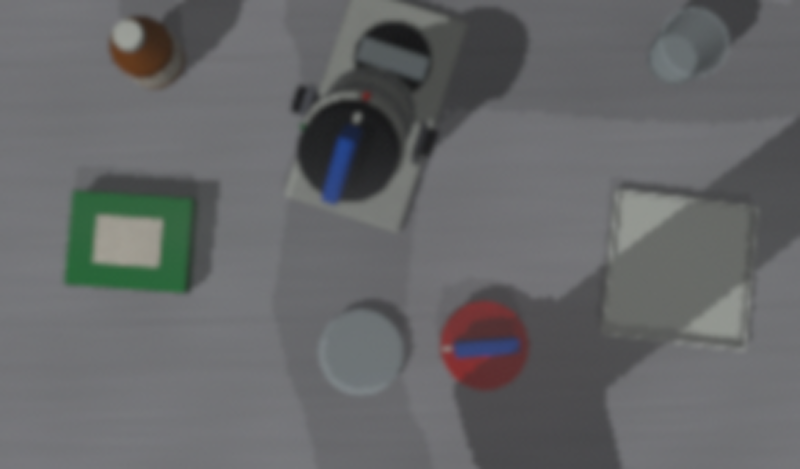

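View pics/s1.png

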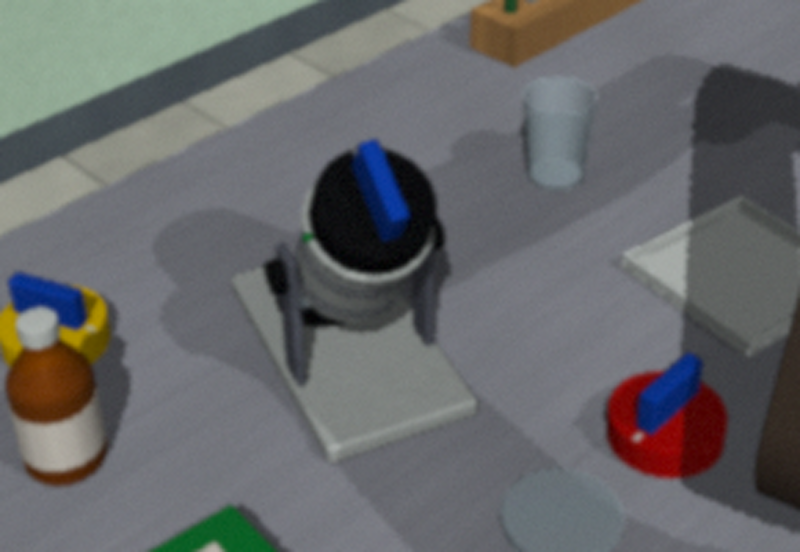

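```bash
cat > fit.py <<'E'
from h import *
for c in ("top","side"):
    z=np.load(f"{c}.npz");p=z["p"];d=z["d"];C=cloud(c,d)
    hsv=cv2.cvtColor(p,cv2.COLOR_RGB2HSV).astype(int);H,S,V=[hsv[...,i] for i in range(3)]
    ok=d>0
    near=ok&(np.linalg.norm(C[...,:2]-[0.57,0.05],axis=2)<0.09)
    blue=near&(H>100)&(H<130)&(S>120)&(C[...,2]>0.2)
    blk=near&(V<60)&(S<120)&(C[...,2]>0.15)
    blk=cv2.erode(blk.astype(np.uint8),np.ones((3,3)))>0
    for n,m in (("blue",blue),("blk",blk)):
        P=C[m];cen=np.median(P,0)
        P=P[np.linalg.norm(P-cen,axis=1)<0.06];mu=P.mean(0);U,s,Vt=np.linalg.svd(P-mu,full_matrices=False)
        print(c,n,len(P),"mean",mu.round(4),"min",P.min(0).round(3),"max",P.max(0).round(3));print(Vt.round(3),(s/np.sqrt(len(P))).round(4))
        uv=np.argwhere(m)[:,::-1];print(" px",uv.min(0),uv.max(0))
    # tray: region points
    t=ok&(abs(C[...,0]-0.46)<0.12)&(abs(C[...,1]+0.295)<0.12)&(S<40)&(C[...,2]<0.03)
    w=t&(C[...,2]>0.010)
    P=C[w][:,:2].astype(np.float32);print(c,"tray wall",len(P),cv2.minAreaRect(P) if len(P)>5 else "")
    # foot top plane
    f=ok&(abs(C[...,2]-0.018)<0.006)&(abs(C[...,0]-0.62)<0.16)&(abs(C[...,1]-0.02)<0.14)
    f=cv2.morphologyEx(f.astype(np.uint8),cv2.MORPH_OPEN,np.ones((3,3)))>0
    P=C[f][:,:2].astype(np.float32);print(c,"foot",len(P),cv2.minAreaRect(P))
E
python3 fit.py
```

```text
top blue 181 mean [0.559  0.0571 0.2348] min [0.527 0.042 0.201] max [0.589 0.073 0.251]
[[-0.863  0.328 -0.384]
 [ 0.46   0.196 -0.866]
 [ 0.209  0.924  0.32 ]] [0.019  0.0087 0.0043]
 px [257 196] [269 222]
top blk 573 mean [0.5757 0.0472 0.2073] min [0.534 0.007 0.185] max [0.615 0.094 0.228]
[[-0.222 -0.974  0.055]
 [ 0.878 -0.174  0.446]
 [-0.425  0.147  0.893]] [0.0249 0.0216 0.003 ]
 px [249 180] [286 220]
top tray wall 294 ((0.45686429738998413, -0.28864723443984985), (0.15660099685192108, 0.1556611806154251), 80.92540740966797)
top foot 1314 ((0.6393706798553467, 0.026977509260177612), (0.12983351945877075, 0.24022424221038818), 70.07023620605469)
side blue 459 mean [0.5599 0.0611 0.2248] min [0.527 0.022 0.2  ] max [0.605 0.082 0.25 ]
[[-0.918  0.328 -0.221]
 [-0.22   0.039  0.975]
 [-0.329 -0.944 -0.037]] [0.0201 0.0125 0.0075]
 px [249 181] [278 213]
side blk 568 mean [0.5694 0.069  0.199 ] min [0.53  0.017 0.168] max [0.608 0.1   0.223]
[[-0.584 -0.797 -0.152]
 [ 0.652 -0.572  0.497]
 [ 0.483 -0.191 -0.854]] [0.0258 0.0198 0.0027]
 px [244 187] [286 226]
side tray wall 417 ((0.46070733666419983, -0.28875333070755005), (0.15965251624584198, 0.15675505995750427), 81.18887329101562)
side foot 2680 ((0.6410219073295593, 0.03053349256515503), (0.13172714412212372, 0.2408507615327835), 70.12086486816406)
```

```bash
cat >> h.py <<'E'
yaw=np.radians(-19.9);c_,s_=np.cos(yaw),np.sin(yaw)
N0=np.array([0.5837,0.0489,0.175]);n=np.array([-.5*c_,-.5*s_,.75**.5]);nx=np.array([.75**.5*c_,.75**.5*s_,.5]);ny=np.cross(n,nx)
RG=np.c_[nx,-ny,-n]
def delta(pos,Rm,T=None):
    T=tcp() if T is None else T
    return np.r_[T[:3,:3].T@(np.array(pos)-T[:3,3]),R.from_matrix(T[:3,:3].T@Rm).as_rotvec()].round(4)
E
python3 - <<'E'
from h import *
T=tcp();P=N0+.126*n
print(np.linalg.det(RG),P)
r=R.from_matrix(T[:3,:3].T@RG).as_rotvec();print(np.degrees(r))
for f,p in ((.3,[.40,-.43,.33]),(.6,[.49,-.2,.34]),(1,P)): print(delta(p,T[:3,:3]@R.from_rotvec(f*r).as_matrix()))
E
```

```text
0.9999999999999999 [0.52446185 0.07034391 0.2841192 ]
[-10.78300564  28.68373174  40.23956893]
[ 0.2164 -0.1291 -0.1202 -0.0565  0.1502  0.2107]
[ 0.3838 -0.3107 -0.1302 -0.1129  0.3004  0.4214]
[ 0.5141 -0.55   -0.0743 -0.1882  0.5006  0.7023]
```

Emit:
{"api": "carry_out", "payload": {"deltas": [0.216,-0.129,-0.12,-0.057,0.15,0.21,0.216,-0.129,-0.12,-0.057,0.15,0.21,0.216,-0.129,-0.12,-0.057,0.15,0.21,0.3,-0.22,-0.125,-0.08,0.22,0.31,0.384,-0.311,-0.13,-0.113,0.3,0.421]}}

```text
time: 1.62
eef_pos: [0.4051, -0.384, 0.3139]
tcp_rot: [0.987, -0.028, 0.158, 0.028]
contact_force: [1.3, 0.2, 0.6]
opening: 0.998
finger_force: 0.0
```

```bash
python3 - <<'E'
from h import *
T=tcp();P=N0+.126*n
print(T[:3,3],ctrl.get_state()["qpos"].round(2))
r=R.from_matrix(T[:3,:3].T@RG).as_rotvec()
print(delta([.49,-.2,.34],T[:3,:3]@R.from_rotvec(.4*r).as_matrix()));print(delta(P,RG))
E
```

```text
[ 0.40509658 -0.38402336  0.31389789] [-1.06 -0.2   1.91  0.26  1.22  0.5 ]
[ 0.0803 -0.1876 -0.0104 -0.0292  0.0785  0.1113]
[ 0.0831 -0.462   0.0358 -0.073   0.1961  0.2783]
```

Emit:
{"api": "carry_out", "payload": {"deltas": [0.08,-0.188,-0.01,-0.03,0.08,0.11,0.08,-0.188,-0.01,-0.03,0.08,0.11,0.08,-0.188,-0.01,-0.03,0.08,0.11,0.083,-0.35,0.015,-0.073,0.196,0.278,0.083,-0.44,0.02,-0.073,0.196,0.278]}}

```text
time: 2.25
eef_pos: [0.4968, -0.0974, 0.3182]
tcp_rot: [0.952, -0.166, 0.254, 0.044]
contact_force: [0.3, 0.9, 0.2]
opening: 0.997
finger_force: 0.0
```

```bash
python3 - <<'E'
from h import *
print(tcp()[:3,3],ctrl.get_state()["qpos"].round(2))
print(delta(N0+.126*n,RG))
E
```

```text
[ 0.49680919 -0.09736408  0.31822851] [-0.41 -0.49  2.16  0.04  0.95  1.49]
[-0.0438 -0.1671  0.0144 -0.0017  0.0027  0.001 ]
```

Emit:
{"api": "carry_out", "payload": {"deltas": [-0.03,-0.12,0.01,-0.0017,0.0027,0.001,-0.03,-0.12,0.01,-0.0017,0.0027,0.001,-0.03,-0.12,0.01,-0.0017,0.0027,0.001,-0.03,-0.12,0.01,-0.0017,0.0027,0.001]}}

```text
time: 2.75
eef_pos: [0.5179, 0.0211, 0.2951]
tcp_rot: [0.952, -0.165, 0.254, 0.045]
contact_force: [0.5, 0.0, -0.7]
opening: 0.995
finger_force: 0.0
```

```bash
cat > w.py <<'E'
from h import *
import sys
T=tcp();print(T[:3,3],ctrl.get_state()["qpos"].round(2))
print(delta(N0+.126*n,RG))
p,d=ctrl.read_camera("wrist");np.savez("w.npz",p=p,d=d,T=T);cv2.imwrite(f"pics/{sys.argv[1]}.png",p[:,:,::-1])
C=cloud("wrist",d,T)
Q=(C-N0)@np.c_[nx,ny,n]   # neck frame
hsv=cv2.cvtColor(p,cv2.COLOR_RGB2HSV).astype(int);H,S,V=[hsv[...,i] for i in range(3)]
near=(d>0)&(np.linalg.norm(Q[...,:2],axis=2)<.07)&(Q[...,2]>.015)&(Q[...,2]<.08)
for nm,m in (("blue",near&(H>100)&(H<130)&(S>120)),("blk",near&(V<60)&(S<120))):
    m=cv2.erode(m.astype(np.uint8),np.ones((3,3)))>0
    if m.sum()<20: print(nm,"few");continue
    A=Q[m];print(nm,len(A),"med",np.median(A,0).round(4),"p1",np.percentile(A,1,axis=0).round(4),"p99",np.percentile(A,99,axis=0).round(4))
    if nm=="blue":
        A=A[A[:,2]>np.percentile(A[:,2],90)-.008];print("top rect",len(A),cv2.minAreaRect(A[:,:2].astype(np.float32)))
    else:
        A=A[abs(A[:,2]-np.median(A[:,2]))<.006];g=np.linalg.lstsq(np.c_[A[:,:2],np.ones(len(A))],A[:,2],rcond=None)[0];print("plane",g.round(4)," circ",cv2.minEnclosingCircle(A[:,:2].astype(np.float32)))
E
python3 w.py w1
```

```text
[0.51786821 0.02112633 0.29508922] [-0.09 -0.41  2.15 -0.16  0.9   1.9 ]
[-0.0144 -0.0486  0.0043 -0.0005  0.0018  0.0036]
blue 1984 med [ 0.0072 -0.002   0.0667] p1 [-0.0284 -0.0074  0.0382] p99 [0.0338 0.0072 0.0686]
top rect 1552 ((0.002180691808462143, 0.00014992384240031242), (0.015246236696839333, 0.06348481774330139), 89.75238037109375)
blk 5302 med [ 0.007  -0.0111  0.0312] p1 [-0.0372 -0.0423  0.0239] p99 [0.0456 0.0419 0.0328]
plane [-0.0023  0.0001  0.0312]  circ ((0.001858392613939941, 0.00021582275803666562), 0.04511639475822449)
```

View pics/w1.png

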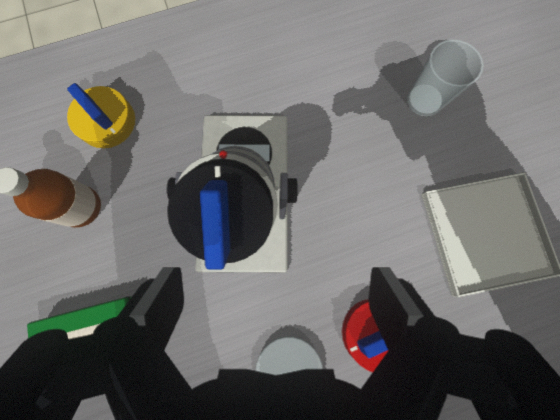

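Emit:
{"api": "carry_out", "payload": {"deltas": [-0.0133,-0.0487,0.0043,0,0.0018,0.0036,-0.0133,-0.0487,0.0043,0,0.0018,0.0036,-0.0133,-0.0487,0.05,0,0.0018,0.0036,-0.0133,-0.0487,0.0935,0,0.0018,0.0036,-0.0133,-0.0487,0.0935,0,0.0018,0.0036]}}

```text
time: 3.42
eef_pos: [0.566, 0.0517, 0.2032]
tcp_rot: [0.952, -0.17, 0.251, 0.046]
contact_force: [0.3, 0.1, 0.7]
opening: 0.999
finger_force: 0.0
```

```bash
python3 - <<'E'
from h import *
T=tcp();s=ctrl.get_state();print(s["qpos"].round(2),s["contact_force"],s["wrist_torque"])
print(delta(N0+.03575*n,RG))
E
```

```text
[-0.01 -0.18  2.15 -0.26  0.71  2.08] [0.26020163 0.08926131 0.70973941] [ 0.05792576  0.2146255  -0.01298971]
[ 0.0011 -0.0034 -0.0025  0.0048  0.0072 -0.0041]
```

Emit:
{"api": "carry_out", "payload": {"deltas": [0.0023,-0.0034,-0.002,0.005,0.007,-0.004,0.0023,-0.0034,-0.002,0.005,0.007,-0.004,0.0023,-0.0034,-0.002,0.005,0.007,-0.004]}}

```text
time: 3.8
eef_pos: [0.5699, 0.0577, 0.2122]
tcp_rot: [0.95, -0.165, 0.26, 0.043]
contact_force: [0.4, -1.3, 1.4]
opening: 0.998
finger_force: 0.0
```

```bash
python3 - <<'E'
from h import *
T=tcp();s=ctrl.get_state();print(s["contact_force"],s["wrist_torque"])
print(delta(N0+.03575*n+.0012*nx,RG))
E
```

```text
[ 0.4489004  -1.26992408  1.41134109] [ 0.08473138  0.25715541 -0.00319819]
[-0.0036  0.0036  0.0043 -0.0062 -0.0099  0.0024]
```

Emit:
{"api": "carry_out", "payload": {"deltas": [-0.0028,0.0035,0.0035,-0.006,-0.008,0.003,-0.0028,0.0035,0.0035,-0.006,-0.008,0.003,-0.0028,0.0035,0.0035,-0.006,-0.008,0.003]}}

```text
time: 4.18
eef_pos: [0.5675, 0.0546, 0.2054]
tcp_rot: [0.952, -0.167, 0.254, 0.045]
contact_force: [-0.2, -0.4, -0.1]
opening: 0.998
finger_force: 0.0
```

```bash
python3 - <<'E'
from h import *
T=tcp();s=ctrl.get_state();print(s["contact_force"],s["wrist_torque"],s["dq"].round(3))
print(delta(N0+.03575*n+.0012*nx,RG))
E
```

```text
[-0.24191402 -0.44805691 -0.13467954] [0.06577322 0.17558815 0.02500109] [-0.    -0.    -0.004 -0.     0.     0.001]
[ 0.0008 -0.0002 -0.0008  0.0009  0.0015 -0.0001]
```

Well aligned. Close the gripper.

Emit:
{"api": "carry_out", "payload": {"deltas": [0,0,-0.0005,0,0.001,0,0,0,-0.0005,0,0.001,0,0,0,-0.0005,0,0.001,0,0,0,-0.0005,0,0.001,0,0,0,-0.0005,0,0.001,0], "grip": 0, "grip_force": 70}}

```text
time: 4.8
eef_pos: [0.5674, 0.0548, 0.2062]
tcp_rot: [0.951, -0.167, 0.255, 0.045]
contact_force: [-1.3, 1.6, 1.1]
opening: 0.166
finger_force: 71.4
```

Emit:
{"api": "carry_out", "payload": {"deltas": [0,0,0,0,0,0,0,0,0,0,0,0]}}

```text
time: 5.05
eef_pos: [0.5674, 0.0548, 0.2062]
tcp_rot: [0.951, -0.167, 0.255, 0.045]
contact_force: [-2.2, 2.1, 1.5]
opening: 0.162
finger_force: 71.5
```

```bash
python3 - <<'E'
from h import *
T=tcp();s=ctrl.get_state();print(s["contact_force"],s["wrist_torque"],s["opening"],s["finger_force"])
print(delta(N0+.03575*n+.0012*nx,RG))
E
```

```text
[-2.24761539  2.10224867  1.53840106] [0.27926819 0.30408747 0.16873513] 0.1618783882559183 71.49587631225586
[ 0.0006 -0.     -0.0001  0.0006  0.0001 -0.0002]
```

Emit:
{"api": "carry_out", "payload": {"deltas": [0,0,0,0,0,-0.15,0,0,0,0,0,-0.3,0,0,0,0,0,-0.45,0,0,0,0,0,-0.6,0,0,0,0,0,-0.6]}}

```text
time: 5.68
eef_pos: [0.5673, 0.0545, 0.2061]
tcp_rot: [0.958, 0.121, 0.23, 0.118]
contact_force: [-1.9, 0.9, 1.6]
opening: 0.158
finger_force: 71.6
```

```bash
cat > st.py <<'E'
from h import *
T=tcp();s=ctrl.get_state();print(s["time"],s["contact_force"].round(1),s["wrist_torque"].round(2),round(s["opening"],3),s["finger_force"].round(1),s["qpos"].round(2))
q=np.c_[nx,ny,n].T
print("tcp in neck",(q@(T[:3,3]-N0)).round(4),"ang",np.degrees(np.arctan2(*(q@T[:3,0])[1::-1])).round(1),"tilt",(q@T[:3,2]).round(4), "F neck",(q@s["contact_force"]).round(1))
E
python3 st.py
```

```text
Traceback (most recent call last):
  File "st.py", line 2, in <module>
    T=tcp();s=ctrl.get_state();print(s["time"],s["contact_force"].round(1),s["wrist_torque"].round(2),round(s["opening"],3),s["finger_force"].round(1),s["qpos"].round(2))
                                                                                                                            ^^^^^^^^^^^^^^^^^^^^^^^
AttributeError: 'float' object has no attribute 'round'
```

Emit:
{"api": "carry_out", "payload": {"deltas": [0,0,0,0,0,-0.15,0,0,0,0,0,-0.3,0,0,0,0,0,-0.45,0,0,0,0,0,-0.6,0,0,0,0,0,-0.6]}}

```text
time: 6.3
eef_pos: [0.5674, 0.0546, 0.2061]
tcp_rot: [0.88, 0.398, 0.185, 0.181]
contact_force: [-3.4, 0.8, 2.4]
opening: 0.163
finger_force: 71.6
```

```bash
sed -i 's/s\["finger_force"\].round(1)/round(s["finger_force"],1)/' st.py; python3 st.py
```

```text
6.3 [-3.4  0.8  2.4] [0.06 0.47 0.07] 0.163 71.6 [-0.   -0.19  2.14 -0.27  0.71  0.88]
tcp in neck [ 0.0006 -0.0002  0.0356] ang 68.6 tilt [-2.e-04 -1.e-03 -1.e+00] F neck [-1.8 -0.4  3.8]
```

Emit:
{"api": "carry_out", "payload": {"deltas": [0,0,0,0,0,-0.12,0,0,0,0,0,-0.23,0,0,0,0,0,-0.23,0,0,-0.002,0,0,-0.23,0,0,-0.004,0,0,-0.23]}}

```text
time: 6.92
eef_pos: [0.5655, 0.0553, 0.2095]
tcp_rot: [0.828, 0.497, 0.163, 0.201]
contact_force: [-0.3, -0.3, -1.8]
opening: 0.158
finger_force: 70.9
```

```bash
python3 st.py; python3 w.py w2
```

```text
6.925 [-0.3 -0.3 -1.8] [0.23 0.49 0.03] 0.158 70.9 [ 0.   -0.2   2.14 -0.27  0.71  0.65]
tcp in neck [ 0.0005 -0.0002  0.0395] ang 81.8 tilt [-3.e-04 -9.e-04 -1.e+00] F neck [-1.1 -0.4 -1.5]
[0.56545327 0.0552861  0.20948878] [ 0.   -0.2   2.14 -0.27  0.71  0.65]
[ 1.000e-04 -5.000e-04 -8.650e-02  5.000e-04  9.000e-04  1.428e+00]
blue 4131 med [0.0018 0.0102 0.0707] p1 [-0.0086 -0.0297  0.0421] p99 [0.0119 0.0331 0.0722]
top rect 3735 ((0.0007948251441121101, 0.0010702535510063171), (0.06485291570425034, 0.015416154637932777), 81.0231704711914)
blk 10182 med [0.002  0.0141 0.035 ] p1 [-0.0412 -0.0256  0.0239] p99 [0.043  0.0453 0.0748]
plane [-0.0043 -0.0045  0.035 ]  circ ((0.0010561025701463223, 0.0011975703528150916), 0.045024823397397995)
```

View pics/w2.png

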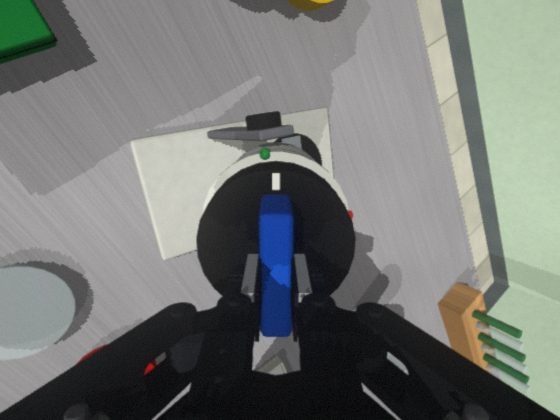

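Emit:
{"api": "carry_out", "payload": {"deltas": [0,0,-0.008,0,0,0,0,0,-0.02,0,0,0,0,0,-0.035,0,0,0,0,0,-0.055,0,0,0,0,0,-0.075,0,0,0]}}

```text
time: 7.6
eef_pos: [0.5296, 0.0683, 0.2758]
tcp_rot: [0.828, 0.497, 0.163, 0.201]
contact_force: [-1.0, 0.3, -3.0]
opening: 0.161
finger_force: 70.9
```

```bash
python3 st.py; python3 - <<'E'
from h import *
T=tcp()
# upright: tool z down, minimal rotation
a=np.cross(T[:3,2],[0,0,-1]);rv=a/np.linalg.norm(a)*np.arccos(-T[2,2])
RD=R.from_rotvec(rv).as_matrix()@T[:3,:3]
np.save("RD.npy",RD)
r=R.from_matrix(T[:3,:3].T@RD).as_rotvec();print(np.degrees(np.linalg.norm(r)),"yaw x",np.degrees(np.arctan2(RD[1,0],RD[0,0])))
for f,p in ((.5,[.53,-.04,.27]),(1,[.49,-.2,.25]),(1,[.459,-.289,.18])): print(delta(p,T[:3,:3]@R.from_rotvec(f*r).as_matrix()))
E
```

```text
7.6 [-1.   0.3 -3. ] [ 0.26  0.51 -0.03] 0.161 70.9 [ 0.03 -0.34  2.14 -0.25  0.87  0.64]
tcp in neck [ 6.00e-04 -1.00e-04  1.16e-01] ang 81.9 tilt [ 2.e-04 -7.e-04 -1.e+00] F neck [-2.3 -0.1 -2.1]
30.012265369636868 yaw x 61.99384307946675
[-0.0966  0.0434  0.0237  0.2593 -0.0366  0.    ]
[-0.2583  0.071   0.0496  0.5187 -0.0732 -0.    ]
[-0.3564  0.0506  0.1108  0.5187 -0.0732 -0.    ]
```

Emit:
{"api": "carry_out", "payload": {"deltas": [-0.05,0.022,0.01,0.13,-0.018,0,-0.0966,0.0434,0.0237,0.26,-0.037,0,-0.15,0.055,0.03,0.39,-0.055,0,-0.2,0.065,0.04,0.519,-0.073,0,-0.258,0.071,0.05,0.519,-0.073,0]}}

```text
time: 8.22
eef_pos: [0.4921, -0.2027, 0.2496]
tcp_rot: [0.857, 0.515, 0.0, 0.001]
contact_force: [1.1, 0.0, -2.4]
opening: 0.162
finger_force: 70.8
```

```bash
python3 - <<'E'
from h import *
print(delta([.459,-.289,.12],np.load("RD.npy")),tcp()[:3,3])
E
```

```text
[-0.0916  0.0109  0.1297  0.002   0.0008  0.0007] [ 0.49214216 -0.20272334  0.24956864]
```

Emit:
{"api": "carry_out", "payload": {"deltas": [-0.055,0.006,0.02,0.002,0.001,0.001,-0.0916,0.011,0.06,0.002,0.001,0.001,-0.0916,0.011,0.11,0.002,0.001,0.001,-0.0916,0.011,0.13,0.002,0.001,0.001,-0.0916,0.011,0.13,0.002,0.001,0.001]}}

```text
time: 8.85
eef_pos: [0.4567, -0.2853, 0.1171]
tcp_rot: [0.857, 0.515, -0.001, -0.003]
contact_force: [0.1, 0.8, -2.4]
opening: 0.161
finger_force: 70.8
```

```bash
python3 st.py|head -1; python3 - <<'E'
from h import *
T=tcp();print(T[:3,3],T[:3,2])
p,d=ctrl.read_camera("top");C=cloud("top",d);cv2.imwrite("pics/t2.png",cv2.resize(p[180:310,320:460,::-1],(700,650))[:600])
hsv=cv2.cvtColor(p,cv2.COLOR_RGB2HSV);t=(d>0)&(abs(C[...,0]-.46)<.12)&(abs(C[...,1]+.295)<.12)
m=t&(C[...,2]>.008)&(C[...,2]<.03)&(hsv[...,1]<40);print(cv2.minAreaRect(C[m][:,:2].astype(np.float32)))
p,d=ctrl.read_camera("side");C=cloud("side",d);cv2.imwrite("pics/s2.png",cv2.resize(p[130:290,320:520,::-1],(750,600)))
E
```

```text
8.85 [ 0.1  0.8 -2.4] [-0.01 -0.02  0.05] 0.161 70.8 [-0.75  0.09  1.99 -0.    1.07 -0.26]
[ 0.45670008 -0.28530382  0.11710019] [-0.00442298  0.00382256 -0.99998291]
((0.5054703950881958, -0.26800036430358887), (0.12966778874397278, 0.25647488236427307), 54.256099700927734)
```

View pics/s2.png

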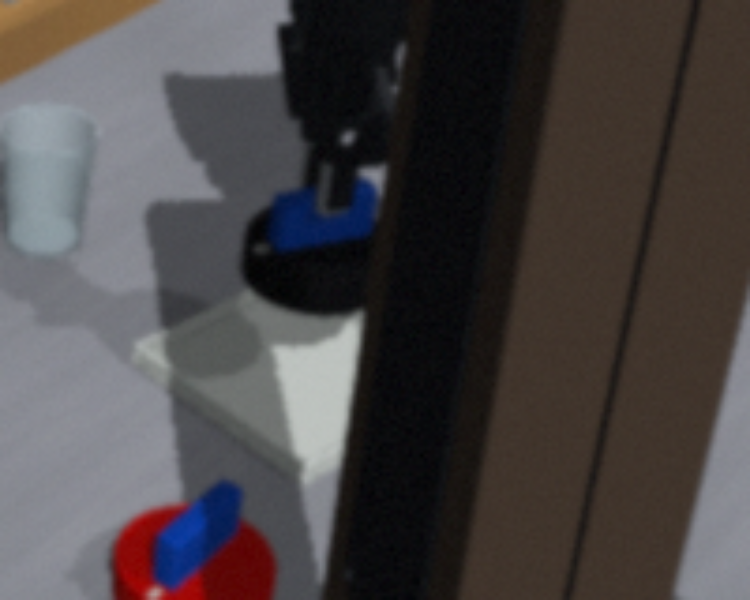

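```bash
python3 - <<'E'
from h import *
print(delta([.459,-.289,.046],np.load("RD.npy")),tcp()[:3,3])
E
```

```text
[-0.0018  0.0014  0.0741  0.0003  0.0002 -0.0004] [ 0.45861961 -0.28669324  0.12014092]
```

Emit:
{"api": "carry_out", "payload": {"deltas": [-0.001,0.001,0.025,0,0,0,-0.0018,0.0014,0.05,0,0,0,-0.0018,0.0014,0.068,0,0,0,-0.0018,0.0014,0.074,0,0,0,-0.0018,0.0014,0.074,0,0,0]}}

```text
time: 9.57
eef_pos: [0.4583, -0.2884, 0.0448]
tcp_rot: [0.857, 0.515, -0.0, -0.001]
contact_force: [0.5, -0.9, -3.3]
opening: 0.159
finger_force: 70.8
```

Emit:
{"api": "carry_out", "payload": {"deltas": [0,0,0,0,0,0,0,0,0.002,0,0,0,0,0,0.004,0,0,0,0,0,0.006,0,0,0,0,0,0.008,0,0,0]}}

```text
time: 10.2
eef_pos: [0.4578, -0.288, 0.0361]
tcp_rot: [0.857, 0.515, -0.0, -0.002]
contact_force: [-1.0, 1.6, 2.9]
opening: 0.16
finger_force: 71.6
```

```bash
python3 st.py|head -1
```

```text
10.2 [-1.   1.6  2.9] [0.32 0.37 0.01] 0.16 71.6 [-0.75  0.21  2.02  0.    0.92 -0.26]
```

Emit:
{"api": "carry_out", "payload": {"deltas": [0,0,0,0,0,0,0,0,0,0,0,0,0,0,0,0,0,0,0,0,0,0,0,0], "grip": 70, "grip_force": 20}}

```text
time: 10.7
eef_pos: [0.4581, -0.2883, 0.0366]
tcp_rot: [0.857, 0.515, -0.0, -0.001]
contact_force: [-0.2, -0.7, -0.7]
opening: 0.699
finger_force: 0.0
```

Emit:
{"api": "carry_out", "payload": {"deltas": [0,0,-0.02,0,0,0,0,0,-0.05,0,0,0,0,0,-0.1,0,0,0,0,0,-0.15,0,0,0,0,0,-0.18,0,0,0]}}

```text
time: 11.32
eef_pos: [0.459, -0.2892, 0.2198]
tcp_rot: [0.857, 0.515, 0.0, 0.001]
contact_force: [0.5, 0.7, 0.0]
opening: 0.702
finger_force: 0.0
```

```bash
python3 st.py|head -1;python3 - <<'E'
from h import *
T=tcp();p,d=ctrl.read_camera("wrist");C=cloud("wrist",d,T);cv2.imwrite("pics/w3.png",p[:,:,::-1])
hsv=cv2.cvtColor(p,cv2.COLOR_RGB2HSV).astype(int);H,S,V=[hsv[...,i] for i in range(3)]
near=(d>0)&(abs(C[...,0]-.46)<.11)&(abs(C[...,1]+.29)<.11)&(C[...,2]<.09)
b=C[near&(H>100)&(H<130)&(S>120)&(C[...,2]>.055)];k=C[near&(V<70)&(C[...,2]>.024)&(C[...,2]<.05)]
w=C[near&(S<40)&(V>90)&(C[...,2]>.009)&(C[...,2]<.022)]
for q in(b,k,w):print(len(q),np.median(q,0).round(4),cv2.minAreaRect(q[:,:2].astype(np.float32)))
E
```

```text
11.325 [0.5 0.7 0. ] [0.04 0.04 0.05] 0.702 0.0 [-0.75 -0.02  1.89  0.    1.26 -0.26]
988 [ 0.4591 -0.2848  0.0673] ((0.4580239951610565, -0.2871677875518799), (0.06493610888719559, 0.01547105610370636), 61.43014144897461)
4006 [ 0.4619 -0.2841  0.0315] ((0.4586479067802429, -0.28694775700569153), (0.08918645977973938, 0.08991335332393646), 61.263126373291016)
1800 [ 0.4548 -0.2894  0.0159] ((0.45928123593330383, -0.2890487015247345), (0.15396766364574432, 0.15421544015407562), 81.43663024902344)
```

View pics/w3.png

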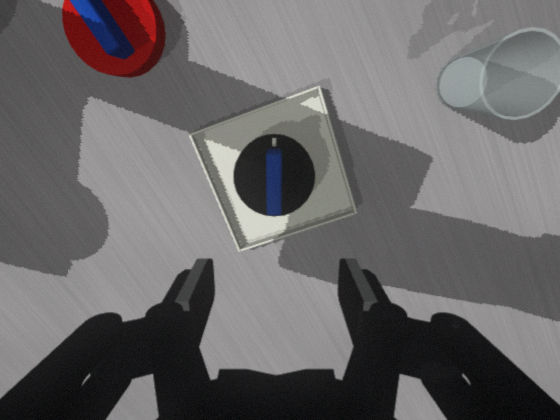

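The cap (274,176) stands flat, bar up, in the middle of the tray: its centre is about 2 mm off the tray's, and the disc is at 31 mm as it should be. The gripper is clear.

```bash
python3 -c "
from plant import ctrl
print(ctrl.sign_off())"
```

```text
the job is handed in; nothing more can be done
None
```

I unlocked the cap with a turn of about 82°, lifted it off, set it down flat with the bar up about 2 mm from the tray's centre, and released it; the job was handed in at about 11 s, but the sign-off gave no verdict.

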